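# Register a framed stencil in the stencil printer and hold it on its stop

## Task

Set up the small stencil printer for a colleague who will then tighten its side thumbscrews. First turn the registration dial until the white line on its skirt meets the brass index rider; then lay the framed stencil flat on the two rails between the guides, its wide grip bar toward the front, and push it by that bar squarely onto both rubber buffers of the stop with a steady push of about 12 N. Finish while still gripping the bar and pushing, so that it stays pressed for the colleague; do not let go, never push with more than 22 N, and leave the rider and the things lying around where they are.

Things in the scene. Friction and masses are not known exactly. Their poses are not given: they have to be found in the camera images.
- printer: Manual stencil printer fixed to the table: grey bed 220 x 218 mm on rubber feet, with a board nest between two rails. Origin: at table height on the centre line of the rails; +x is the pushing direction, from the front (the robot's side) to the stop at the far end; +y is left, z up. The dial stands at the far left. Two thumbscrews stick out of each guide's outside, to y = -82 and +82 mm.
- rails (a point): Point on the centre line between the rails, at the height of their tops (28 mm above the table), at the middle of their 155 mm length (printer x = -18 mm). On each rail's outer edge stands a guide; the guides' inner faces are 114 mm apart, their flared tops 44 mm above the table. The rails have grey slippery glide strips (friction 0.15); the board nest between them is lower.
- stencil: Loose framed stencil, 130 mm (its x) x 110 mm (its y), 0.16 kg: four aluminium bars round a steel foil, lying on the table right of the printer, foil down, grip bar roughly toward the robot. Origin: middle of the underside. The far bar's outer face, which meets the buffers, is at x = +65 mm. All bars but the grip bar are 14 mm wide and high. In the printer it has 2 mm of play to each guide.
- stencil_bar (a point): Middle of the top face of the stencil's grip bar: 54 mm toward -x from the stencil's origin, 20 mm above its underside. The grip bar is 22 mm wide (x), 110 mm long (y), 20 mm high. Behind it is the window, 82 mm wide (y) and 94 mm long (x), filled by the foil, whose top is 5 mm above the underside.
- stop: Register stop of the printer: aluminium cross bar with the two rubber buffers on its front face. It slides along the printer's x, driven by the dial: 4 mm toward the front (-x) for each radian of dial turn counter-clockwise; pushing on it does not move the dial. Origin: middle of the bar's underside, 30 mm above the table; the bar's front face is 7 mm in front of the origin.
- buffer_left: Left rubber buffer, 15 mm diameter, lying along x at y = +30 mm of the printer, its axis 36 mm above the table. Origin on its axis, 3 mm behind the front end face that the stencil meets. Springy: 2 N per mm, at most 7 mm (so both together 4 N per mm: 12 N presses them in 3 mm).
- buffer_right: Right rubber buffer, the same, at y = -30 mm of the printer.
- dial (a joint): Angle of the black registration dial, rad, counter-clockwise from above positive, range -1.6 to 1.6; at 0 the white line on its skirt points straight to the printer's front (-x). Stays where it is left; takes about 0.15 N m to turn.
- dial_grip (a point): Grip point of the dial: on its vertical axis, 68.5 mm above the table. The round knurled knob is 33 mm in diameter and its sides run from 46 to 75 mm above the table; under it is the skirt, 49 mm in diameter.
- dial_line (a point): Outer end of the white line on the dial's skirt, 24.5 mm from the dial's axis.
- index (a joint): Angle of the brass index rider on the fixed ring round the dial, rad, about the same axis with the same zero and sense as the dial: the dial is set when the two angles are equal.
- index_tip (a point): Inner tip of the brass rider, 24.5 mm from the dial's axis, 46 mm above the table: where the end of the white line must come.
- paste_jar: Bystander: jar with a screw lid, 58 mm diameter, 50 mm high; origin under its centre.
- glue_can: Bystander: small can, 51 mm diameter, 92 mm high, standing behind the stencil's place; origin under its centre.
- board: Bystander: circuit board, 45 x 60 mm, lying at the front right of the table.
- tape: Bystander: roll of tape, 100 mm diameter, 18 mm high, lying behind the printer.

How it is judged:
On the way, in this order (a step that is already met when the one before it is completed fails the run):
1. the dial's white line meets the brass index rider (distance between dial_line and index_tip below 0.0025 m), for 0.3 s.
2. the stencil lies flat on the rails between the guides, grip bar to the front (z of stencil in the frame of printer between 0.0262 and 0.0305 m and y of stencil in the frame of printer between -0.0045 and 0.0045 m and angle between the x axis of stencil and the x axis of printer, either way round below 0.05 rad and x of stencil_bar in the frame of printer below -0.045 m and x of stencil in the frame of printer above -0.07 m and angle between stencil's own z axis and vertical below 0.05 rad), for 0.2 s.
At the end, for the whole second after the job is handed in: Dial line within 2.5 mm of the rider's tip; stencil flat on the rails (2 mm) between the guides, square within 0.05 rad, grip bar to the front, at rest, pressed on the stop with 7 to 17 N in all, at least 2 N on each buffer, and still gripped by the fingers (all of step 2 and distance between dial_line and index_tip below 0.0025 m and contact force between stencil and stop between 7 and 17 N and contact force between stencil and buffer_left above 2 N and contact force between stencil and buffer_right above 2 N and contact force between the fingers and stencil above 4 N and linear speed of stencil below 0.01 m/s); the arm keeps its last pose, push and grip.
It fails at once if the stencil is pushed against the stop with more than 22 N (contact force between stencil and stop above 22 N).
It fails at once if the index rider is shifted (distance of index_tip from where it was at the start of the episode above 0.003 m).
It fails at once if a bystander is pushed away or knocked over (distance of any of paste_jar, glue_can, board, tape from where it was at the start of the episode above 0.025 m).
It also fails if it takes over 58 s, if anything falls off the work surface, if the arm or the gripper's body presses on something with over 40 N, if the wrist force passes 120 N, or if a joint passes its speed limit or range.

## Robot

A 6-joint arm with a two-finger parallel gripper is mounted at the origin on a cart in front of the work surface, level with it; the furniture and walls round the work are solid. World frame = base frame: x ahead of the robot, y to its left, z up, the work surface at z = 0. Lengths are in m, angles in rad, forces in N, time in s.
With the tool pointing down it reaches from about 0.25 to 0.85 m from the base axis. Payload 12.5 kg.
Tool frame: the origin (TCP) lies between the finger pads; the fingertips stand 25 mm ahead of it and the grasp point (between the pads) lies 6 mm ahead of it (manip.tip_reach is the distance from the TCP to the fingertips, in m); z points along the fingers, y is the line along which they close (so a half turn about z gives the same grasp; the last joint's range is limited). The gripper opens to 93 mm and grips with 3 to 60 N. Pads are 15 mm wide; open, the fingers measure 128 mm over their backs; the gripper's body (75 mm by 188 mm) begins 65 mm behind the grasp point.
Start: joints at [1.204, 0.351, 1.652, -0, 1.139, -0.085], TCP at [0.153, 0.528, 0.244] pointing down, gripper open.
Joint ranges: [-2.75, 2.75], [-0.79, 2.1], [0.01, 2.65], [-1.57, 4.71], [0.07, 3.14], [-2.87, 2.87]. Speed limits (rad/s): [2.22, 2.22, 2.79, 3.14, 3.14, 3.14].

## Interface

Orientations are given as a unit quaternion [x, y, z, w].
In Python, from plant import manip gives the robot as it stands.
- The arm moves only by the tool step_arm, never from a script. Its argument "rows" is a list of rows, each an object of numbers: "tx", "ty", "tz": the shift along the tool's x, y, z in mm; "rx", "ry", "rz": the turn, a rotation vector about the tool's x, y, z in degrees; "hand": the closure, from 0 (fully open) to 1 (shut). In form: [{"tx": .., "ty": .., "tz": .., "rx": .., "ry": .., "rz": .., "hand": ..}, ...]. A call has 1 to 12 rows; each row is the pose to reach, as a shift and turn from the pose commanded when the call began, along the tool's axes at that moment; what a row does not reach only later rows make up. A row lasts 1/10 s, in which the tool goes at most 50 mm and 8.59 degrees, less where a joint would pass 70% of its speed; a pose out of reach is approached as far as the arm can. A call with a gripper value outside its range is refused whole. The fingers move at their own pace and stop on an object; "squeeze" is the grip in N (left out, the last holds). Time passes only in rows, so rows that repeat a pose let the fingers close. It gives the time, the measured TCP pose, the force, the opening and the grip force at its end, in the units of the state.
- manip.observe(): the state, without advancing time (a new reading comes with each control period).
- manip.snapshot(name): name is "scene" or "top"; returns the picture (384x512x3 uint8, red, green, blue); there is no depth.
- manip.camera_model(name): a dict with "fx", "fy", "cx", "cy" (pixels), "k1" (the pictures are not rectified: a ray, as slopes to the right and down, at radius r is drawn at 1 + k1 r^2 times it, then the intrinsics apply), "pose" (4x4, takes a point from camera to world coordinates). Camera axes: x right, y down, z forward; pixel columns grow to the right and rows downward; lengths in m; the calibration is good to about 2 mm. A picture is of the moment at which its call begins. camera_model takes no time and is no camera call.
- manip.finish_job(): hands the job in; it is judged then, once.
Trained networks look in the newest picture that a camera, given by its name, has taken for a name from the list of things; names that differ only in an ending like _2 or _b are one class to them, and where a whole thing is asked for, a point or a joint stands for the part that bears it (a point fixed in the world has none). Each returns a list of dicts, best first, with "score" (0 to 1); they miss things now and then, are a little off and sometimes report something else, mostly with a low value. They report only what shows in the picture. A call takes as long as a camera call.
- manip.boxes_of(camera, label): "at" ([x, y, z] in m, in world coordinates, good to about 4 mm: the middle of the surface that is visible of it).
The state is a dict: "time": time; "q": joint angles; "qd": joint speeds; "tau": joint torques, N m; "ee_pos": TCP position; "ee_rot": TCP orientation; "wrist_force": force on the tool from outside, world axes, zero at the start; "torque": the same for the moment, N m; "grip_width": finger opening in m; "grip_force": force on a finger pad.
Only numpy, scipy, OpenCV 4.12 (cv2) and the standard library are available. Lean on these libraries where they do the work, as an engineer would, in place of code of your own. Each camera call takes 0.05 s, during which the arm holds its last target. There are 200 camera calls.

## Working session

There is one attempt and no reset: what is moved stays moved. The work goes in short steps, Python scripts to look and compute and a tool call to move; the robot and the scene stay as the last step left them, time stands still between calls to the robot, and variables do not carry over. Pictures are saved under pics/ and viewed, at most 10 in all, crops included, and the job is handed in when it is done.

Besides the shell and the picture viewer there is one more tool, called after "Call:" as a command line: name --argument value ..., lists and objects as JSON in quotes. step_arm: Moves the arm, as the interface text tells. Its arguments: {"type":"object","properties":{"rows":{"type":"array","items":{"type":"object","properties":{"tx":{"type":"number"},"ty":{"type":"number"},"tz":{"type":"number"},"rx":{"type":"number"},"ry":{"type":"number"},"rz":{"type":"number"},"hand":{"type":"number"}}}},"squeeze":{"type":"number"}},"required":["rows"]}

```bash
mkdir -p pics; ls
python3 - <<'E'
from plant import manip
import cv2, numpy as np
for c in ("scene","top"):
    im=manip.snapshot(c); cv2.imwrite(f"pics/{c}0.png",im[:,:,::-1])
    m=manip.camera_model(c); print(c,{k:(np.round(v,4).tolist()) for k,v in m.items()})
for c in ("top","scene"):
  for l in ("stencil","stencil_bar","dial_grip","dial_line","index_tip","buffer_left","buffer_right","stop","printer","glue_can","paste_jar"):
    print(c,l,[(np.round(d["at"],4).tolist(),round(d["score"],2)) for d in manip.boxes_of(c,l)][:3])
s=manip.observe();print(s["time"],s["ee_pos"],s["ee_rot"],s["wrist_force"],s["grip_width"],manip.tip_reach)
E
```

```text
pics
scene {'fx': 354.5737, 'fy': 354.5737, 'cx': 255.4315, 'cy': 187.0419, 'k1': -0.0868, 'pose': [[-0.047, 0.8721, -0.4871, 0.9888], [0.9989, 0.0381, -0.0282, -0.0704], [-0.0061, -0.4879, -0.8729, 0.81], [0.0, 0.0, 0.0, 1.0]]}
top {'fx': 449.2548, 'fy': 449.2548, 'cx': 255.7625, 'cy': 193.4157, 'k1': 0.0243, 'pose': [[0.0209, -0.9975, 0.0668, 0.4962], [-0.9998, -0.0213, -0.0066, -0.0882], [0.008, -0.0666, -0.9977, 1.2138], [0.0, 0.0, 0.0, 1.0]]}
top stencil [([0.4721, -0.2361, 0.0008], 0.69), ([0.6239, 0.0927, 0.0657], 0.55)]
top stencil_bar [([0.469, -0.2329, 0.006], 0.57)]
top dial_grip [([0.6256, 0.0942, 0.0707], 0.82)]
top dial_line [([0.6231, 0.095, 0.0656], 0.84)]
top index_tip [([0.4006, -0.3694, 0.0033], 0.35)]
top buffer_left []
top buffer_right []
top stop [([0.6277, 0.0061, 0.0494], 0.81)]
top printer [([0.5634, 0.0186, 0.018], 0.56)]
top glue_can [([0.6654, -0.2615, 0.0803], 0.7)]
top paste_jar [([0.6363, -0.1923, 0.0527], 0.72)]
scene stencil [([0.4721, -0.2385, 0.0046], 0.63)]
scene stencil_bar [([0.4726, -0.2373, 0.0033], 0.58)]
scene dial_grip [([0.6304, 0.0896, 0.0627], 0.74), ([0.4003, -0.3613, 0.0024], 0.7)]
scene dial_line [([0.6326, 0.0947, 0.0646], 0.55)]
scene index_tip []
scene buffer_left []
scene buffer_right []
scene stop [([0.6285, 0.0062, 0.0478], 0.95), ([0.6349, 0.0929, 0.066], 0.16)]
scene printer [([0.5832, 0.0194, 0.0215], 0.74)]
scene glue_can [([0.6748, -0.2593, 0.0761], 0.74)]
scene paste_jar [([0.6415, -0.1895, 0.0509], 0.91)]
1.2 [0.15292194 0.52829139 0.24362187] [ 1.40448788e-01  9.90087944e-01 -2.14680166e-05 -3.60769365e-06] [-0.05694686 -0.6446126  -0.02504615] 0.09319158425396065 0.025
```

Run:
```python
import cv2
im=cv2.imread("pics/top0.png"); cv2.imwrite("pics/top0b.png",cv2.resize(im,(800,600),interpolation=cv2.INTER_CUBIC))
c=im[90:190,150:283]; cv2.imwrite("pics/top0c.png",cv2.resize(c,(798,600),interpolation=cv2.INTER_CUBIC))
```

```text
(no output)
```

View pics/top0b.png

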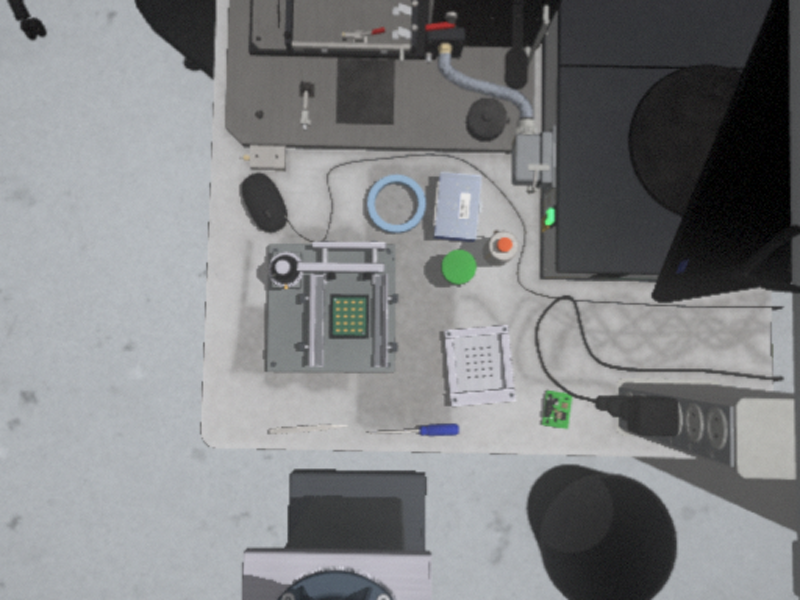

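View pics/top0c.png

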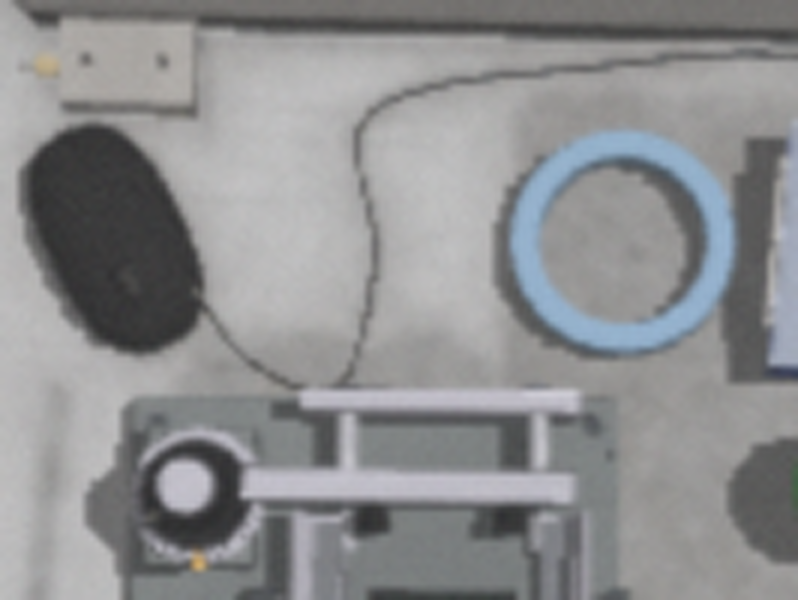

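View pics/scene0.png

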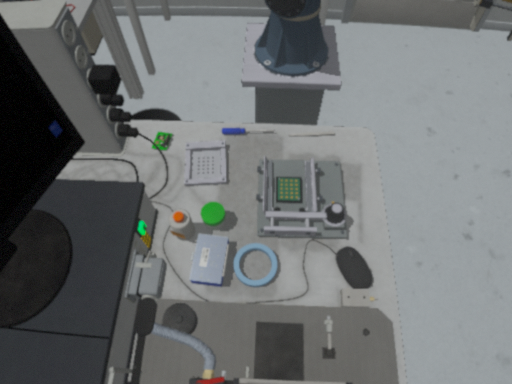

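Run:
```python
import cv2, numpy as np
a=cv2.imread("pics/top0.png")[155:190,165:205]; b=cv2.imread("pics/scene0.png")[195:230,316:356]
f=lambda c:cv2.resize(c,(400,350),interpolation=cv2.INTER_CUBIC)
t=cv2.imread("pics/top0.png")[150:266,165:333]
print(t.shape)
cv2.imwrite("pics/d1.png",np.hstack([f(a),f(b)]))
cv2.imwrite("pics/d2.png",cv2.resize(t,None,fx=4.7,fy=4.7,interpolation=cv2.INTER_CUBIC))
```

```text
(116, 168, 3)
```

View pics/d1.png

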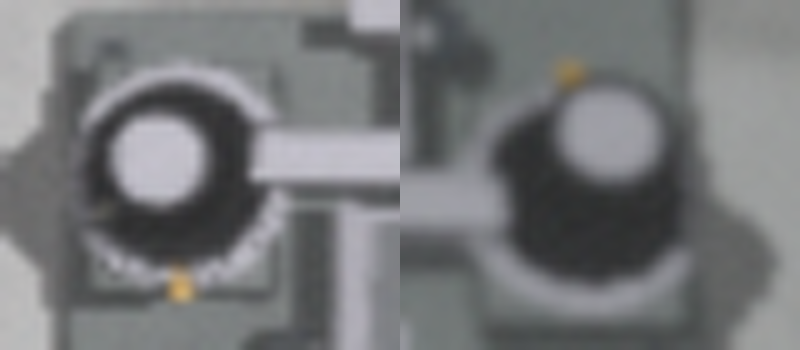

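View pics/d2.png

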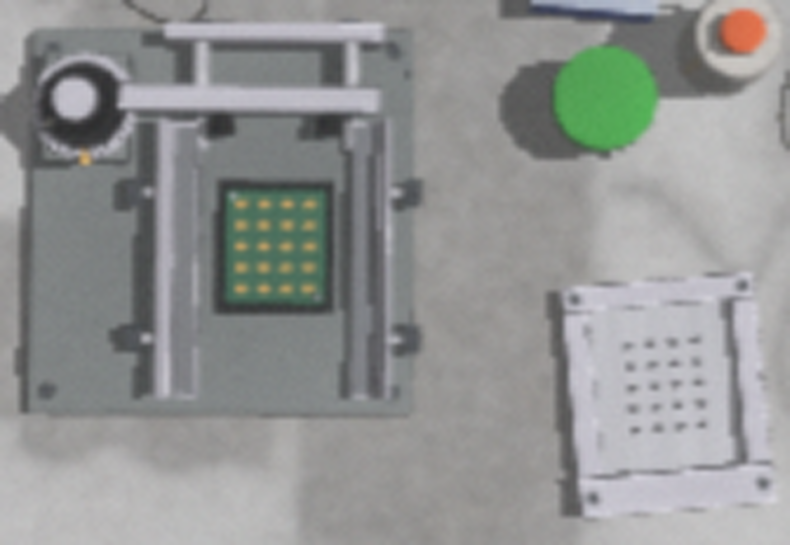

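```bash
cat > h.py <<'E'
import numpy as np
from plant import manip
def ray(c,u,v):
    m=manip.camera_model(c); x=np.array([(u-m["cx"])/m["fx"],(v-m["cy"])/m["fy"]]); s=x.copy()
    for _ in range(10): s=x/(1+m["k1"]*(s@s))
    P=np.array(m["pose"]); return P[:3,3],P[:3,:3]@np.array([*s,1])
def pt(c,u,v,z):
    o,d=ray(c,u,v); return o+d*(z-o[2])/d[2]
def proj(c,p):
    m=manip.camera_model(c); q=np.linalg.inv(np.array(m["pose"]))@np.array([*p,1]); s=q[:2]/q[2]; s=s*(1+m["k1"]*(s@s))
    return np.array([m["cx"]+m["fx"]*s[0],m["cy"]+m["fy"]*s[1]])
def crop(x0,y0,s): return lambda u,v:(x0+(u+.5)/s-.5,y0+(v+.5)/s-.5)
E
cat > a.py <<'E'
from h import *
np.set_printoptions(precision=4,suppress=True)
d1=crop(165,155,10); d2=crop(165,150,4.7); d1b=crop(316,195,10)
def P(n,uv,z,c="top"): p=pt(c,*uv,z); print(n,p); return p
P("line",d1(98,210),.046); P("rider",d1(181,288),.048)
P("cap",d1(158,160),.075); P("capS",d1b(208,134),.075,"scene"); P("riderS",d1b(168,72),.048,"scene")
P("railL rear",d2(180,120),.028);P("railL front",d2(178,397),.028)
P("railL inner rear",d2(207,123),.028);P("railL inner front",d2(197,397),.028)
P("railR inner rear",d2(345,123),.028);P("railR inner front",d2(344,397),.028)
P("guideL outer",d2(158,120),.044);P("guideL outer f",d2(153,397),.044)
P("guideR outer",d2(389,120),.044);P("guideR outer f",d2(389,397),.044)
P("bed FL",d2(22,412),.018);P("bed FR",d2(410,412),.018);P("bed RL",d2(33,38),.018);P("bed RR",d2(413,32),.018)
P("stop L",d2(120,108),.042);P("stop R",d2(380,108),.042)
for n,uv in dict(FL=(565,290),FR=(750,275),BR=(773,500),BL=(585,516)).items(): P("st "+n,d2(*uv),.020 if n[0]=="B" else .014)
E
python3 a.py
```

```text
line [0.6165 0.1172 0.046 ]
rider [0.5964 0.0947 0.048 ]
cap [0.6266 0.0973 0.075 ]
capS [0.6256 0.0949 0.075 ]
riderS [0.596  0.0923 0.048 ]
railL rear [0.6211 0.045  0.028 ]
railL front [0.4656 0.0416 0.028 ]
railL inner rear [0.6197 0.0298 0.028 ]
railL inner front [0.4658 0.031  0.028 ]
railR inner rear [ 0.6214 -0.048   0.028 ]
railR inner front [ 0.4675 -0.051   0.028 ]
guideL outer [0.6191 0.0554 0.044 ]
guideL outer f [0.4657 0.0536 0.044 ]
guideR outer [ 0.6219 -0.073   0.044 ]
guideR outer f [ 0.4684 -0.0764  0.044 ]
bed FL [0.4552 0.13   0.018 ]
bed FR [ 0.4596 -0.0881  0.018 ]
bed RL [0.6672 0.131  0.018 ]
bed RR [ 0.6755 -0.0852  0.018 ]
stop L [0.6256 0.077  0.042 ]
stop R [ 0.6288 -0.0678  0.042 ]
st FL [ 0.5303 -0.1747  0.014 ]
st FR [ 0.541  -0.2797  0.014 ]
st BR [ 0.4148 -0.293   0.02  ]
st BL [ 0.4036 -0.1875  0.02  ]
```

```bash
cat >> h.py <<'E'
def to(x,y,z,psi):
    "tool shift (mm) and rz (deg) from the present pose to world x,y,z with tool y axis at world angle psi (deg)"
    from scipy.spatial.transform import Rotation as R
    s=manip.observe(); M=R.from_quat(s["ee_rot"]).as_matrix()
    now=np.degrees(np.arctan2(M[1,1],M[0,1]))
    print("t",s["time"],"psi",now.round(2),"ee",np.round(s["ee_pos"],4),"F",np.round(s["wrist_force"],2),"w",round(s["grip_width"],4),"g",np.round(s["grip_force"],1))
    t=M.T@(np.array([x,y,z])-s["ee_pos"])*1000
    print("tx,ty,tz",t.round(1),"rz",round(-(psi-now),2))
E
python3 - <<'E'
from h import *
print(pt("top",*crop(165,155,10)(185,174),.042),proj("top",(.626,.096,.046)),proj("top",(.626,.096,.075)))
to(.626,.096,.2,12)
to(.626,.096,.0785,12)
E
```

```text
[0.62684948 0.09552687 0.042     ] [182.62240399 172.09452174] [180.85997437 170.79465163]
t 1.2 psi 73.85 ee [0.1529 0.5283 0.2436] F [-0.06 -0.64 -0.03] w 0.0932 g 0.0
tx,ty,tz [-574.6 -283.7   43.6] rz 61.85
t 1.2 psi 73.85 ee [0.1529 0.5283 0.2436] F [-0.06 -0.64 -0.03] w 0.0932 g 0.0
tx,ty,tz [-574.6 -283.7  165.1] rz 61.85
```

Call:
step_arm --rows '[{"tx":-50,"ty":-25,"tz":0,"rz":7},{"tx":-100,"ty":-50,"tz":0,"rz":14},{"tx":-145,"ty":-72,"tz":0,"rz":20},{"tx":-190,"ty":-94,"tz":4,"rz":26},{"tx":-235,"ty":-116,"tz":8,"rz":32},{"tx":-280,"ty":-138,"tz":12,"rz":38},{"tx":-325,"ty":-160,"tz":16,"rz":44},{"tx":-370,"ty":-183,"tz":20,"rz":50},{"tx":-415,"ty":-205,"tz":25,"rz":56},{"tx":-460,"ty":-228,"tz":30,"rz":62},{"tx":-505,"ty":-250,"tz":35,"rz":62},{"tx":-550,"ty":-272,"tz":40,"rz":62}]' --squeeze 30

```text
validation failed for argument at $.ro...
```

```bash
python3 -c "
from h import *
to(.6264,.096,.2,12)
to(.6264,.096,.0785,12)"
```

```text
t 1.2 psi 73.85 ee [0.1529 0.5283 0.2436] F [-0.06 -0.64 -0.03] w 0.0932 g 0.0
tx,ty,tz [-575.  -283.6   43.6] rz 61.85
t 1.2 psi 73.85 ee [0.1529 0.5283 0.2436] F [-0.06 -0.64 -0.03] w 0.0932 g 0.0
tx,ty,tz [-575.  -283.5  165.1] rz 61.85
```

Call:
step_arm --rows '[{"tx":-575,"ty":-284,"tz":44,"rx":0,"ry":0,"rz":62,"hand":0},{"tx":-575,"ty":-284,"tz":44,"rx":0,"ry":0,"rz":62,"hand":0}]' --squeeze 30

```text
time: 1.4
ee_pos: [0.2268, 0.4605, 0.2366]
ee_rot: [0.288, 0.958, 0.0, 0.0]
wrist_force: [0.9, 0.4, -0.4]
grip_width: 0.0933
grip_force: 0.0
```

```bash
python3 -c "
from h import *
to(.6264,.096,.2,12)"
```

```text
t 1.4 psi 56.48 ee [0.2268 0.4605 0.2366] F [ 0.94  0.39 -0.43] w 0.0933 g 0.0
tx,ty,tz [-534.4  -83.2   36.6] rz 44.48
```

Call:
step_arm --rows '[{"tx":-534,"ty":-83,"tz":37,"rx":0,"ry":0,"rz":44.5,"hand":0},{"tx":-534,"ty":-83,"tz":37,"rx":0,"ry":0,"rz":44.5,"hand":0},{"tx":-534,"ty":-83,"tz":37,"rx":0,"ry":0,"rz":44.5,"hand":0},{"tx":-534,"ty":-83,"tz":37,"rx":0,"ry":0,"rz":44.5,"hand":0},{"tx":-534,"ty":-83,"tz":37,"rx":0,"ry":0,"rz":44.5,"hand":0},{"tx":-534,"ty":-83,"tz":37,"rx":0,"ry":0,"rz":44.5,"hand":0},{"tx":-534,"ty":-83,"tz":37,"rx":0,"ry":0,"rz":44.5,"hand":0},{"tx":-534,"ty":-83,"tz":37,"rx":0,"ry":0,"rz":44.5,"hand":0},{"tx":-534,"ty":-83,"tz":37,"rx":0,"ry":0,"rz":44.5,"hand":0},{"tx":-534,"ty":-83,"tz":37,"rx":0,"ry":0,"rz":44.5,"hand":0},{"tx":-534,"ty":-83,"tz":37,"rx":0,"ry":0,"rz":44.5,"hand":0},{"tx":-534,"ty":-83,"tz":37,"rx":0,"ry":0,"rz":44.5,"hand":0}]'

```text
time: 2.6
ee_pos: [0.6296, 0.0946, 0.1989]
ee_rot: [0.63, 0.777, -0.0, 0.0]
wrist_force: [-0.6, 0.3, -0.9]
grip_width: 0.0931
grip_force: 0.0
```

```bash
python3 -c "
from h import *
to(.6264,.096,.0785,12)"
```

```text
t 2.6 psi 11.95 ee [0.6296 0.0946 0.1989] F [-0.56  0.26 -0.88] w 0.0931 g 0.0
tx,ty,tz [  2.1  -2.9 120.4] rz -0.05
```

Call:
step_arm --rows '[{"tx":2,"ty":-3,"tz":40,"rx":0,"ry":0,"rz":0,"hand":0},{"tx":2,"ty":-3,"tz":80,"rx":0,"ry":0,"rz":0,"hand":0},{"tx":2,"ty":-3,"tz":105,"rx":0,"ry":0,"rz":0,"hand":0},{"tx":2,"ty":-3,"tz":120,"rx":0,"ry":0,"rz":0,"hand":0.3},{"tx":2,"ty":-3,"tz":120,"rx":0,"ry":0,"rz":0,"hand":0.5},{"tx":2,"ty":-3,"tz":120,"rx":0,"ry":0,"rz":0,"hand":0.55}]'

```text
time: 3.2
ee_pos: [0.6243, 0.0998, 0.0809]
ee_rot: [0.628, 0.778, 0.0, 0.0]
wrist_force: [1.1, -0.9, 0.2]
grip_width: 0.0736
grip_force: 0.0
```

```bash
python3 -c "
from h import *
to(.6264,.096,.0785,12)"
```

```text
t 3.2 psi 12.18 ee [0.6243 0.0998 0.0809] F [ 1.09 -0.88  0.15] w 0.0736 g 0.0
tx,ty,tz [-4.1  1.3  2.4] rz 0.18
```

Call:
step_arm --rows '[{"tx":0,"ty":0,"tz":0,"rx":0,"ry":0,"rz":0,"hand":0.55},{"tx":0,"ty":0,"tz":0,"rx":0,"ry":0,"rz":0,"hand":0.55}]'

```text
time: 3.4
ee_pos: [0.6244, 0.0996, 0.0812]
ee_rot: [0.628, 0.778, 0.001, 0.001]
wrist_force: [-0.4, -0.5, 0.6]
grip_width: 0.0576
grip_force: 0.0
```

```bash
python3 -c "
from h import *
to(.6264,.096,.0785,12)"
```

```text
t 3.4 psi 12.17 ee [0.6244 0.0996 0.0812] F [-0.37 -0.55  0.6 ] w 0.0576 g 0.0
tx,ty,tz [-4.   1.2  2.7] rz 0.17
```

Call:
step_arm --rows '[{"tx":-4,"ty":1,"tz":3,"rx":0,"ry":0,"rz":0,"hand":0.5},{"tx":-4,"ty":1,"tz":3,"rx":0,"ry":0,"rz":0,"hand":0.55}]'

```text
time: 3.6
ee_pos: [0.6257, 0.0954, 0.0768]
ee_rot: [0.628, 0.778, 0.0, 0.0]
wrist_force: [0.1, -0.0, -0.0]
grip_width: 0.0436
grip_force: 0.0
```

```bash
python3 -c "
from h import *
to(.6264,.096,.0785,12)"
```

```text
t 3.6 psi 12.15 ee [0.6257 0.0954 0.0768] F [ 0.05 -0.01 -0.04] w 0.0436 g 0.0
tx,ty,tz [ 0.4  0.8 -1.7] rz 0.15
```

Good enough; close on the knob.

Call:
step_arm --rows '[{"tx":0,"ty":0,"tz":0,"rx":0,"ry":0,"rz":0,"hand":0.8},{"tx":0,"ty":0,"tz":0,"rx":0,"ry":0,"rz":0,"hand":1},{"tx":0,"ty":0,"tz":0,"rx":0,"ry":0,"rz":0,"hand":1},{"tx":0,"ty":0,"tz":0,"rx":0,"ry":0,"rz":0,"hand":1}]'

```text
time: 4.0
ee_pos: [0.6254, 0.0958, 0.0768]
ee_rot: [0.628, 0.778, -0.0, -0.0]
wrist_force: [-1.8, -0.5, 1.1]
grip_width: 0.0314
grip_force: 30.0
```

Call:
step_arm --rows '[{"tx":0,"ty":0,"tz":0,"rx":0,"ry":0,"rz":-7,"hand":1},{"tx":0,"ty":0,"tz":0,"rx":0,"ry":0,"rz":-14,"hand":1},{"tx":0,"ty":0,"tz":0,"rx":0,"ry":0,"rz":-21,"hand":1},{"tx":0,"ty":0,"tz":0,"rx":0,"ry":0,"rz":-28,"hand":1},{"tx":0,"ty":0,"tz":0,"rx":0,"ry":0,"rz":-35,"hand":1},{"tx":0,"ty":0,"tz":0,"rx":0,"ry":0,"rz":-42,"hand":1},{"tx":0,"ty":0,"tz":0,"rx":0,"ry":0,"rz":-49,"hand":1},{"tx":0,"ty":0,"tz":0,"rx":0,"ry":0,"rz":-56,"hand":1},{"tx":0,"ty":0,"tz":0,"rx":0,"ry":0,"rz":-62,"hand":1},{"tx":0,"ty":0,"tz":0,"rx":0,"ry":0,"rz":-68,"hand":1},{"tx":0,"ty":0,"tz":0,"rx":0,"ry":0,"rz":-68,"hand":1}]'

```text
time: 5.1
ee_pos: [0.6259, 0.0963, 0.0768]
ee_rot: [0.085, 0.996, 0.0, 0.0]
wrist_force: [2.6, 3.3, -0.4]
grip_width: 0.0315
grip_force: 30.0
```

```bash
python3 -c "
from h import *
to(.6264,.096,.0785,80)"
```

```text
t 5.1 psi 80.26 ee [0.6259 0.0963 0.0768] F [ 2.62  3.28 -0.4 ] w 0.0315 g 30.0
tx,ty,tz [-0.5 -0.2 -1.6] rz 0.26
```

Call:
step_arm --rows '[{"tx":0,"ty":0,"tz":0,"rx":0,"ry":0,"rz":0,"hand":0.5},{"tx":0,"ty":0,"tz":0,"rx":0,"ry":0,"rz":0,"hand":0.5},{"tx":0,"ty":0,"tz":0,"rx":0,"ry":0,"rz":0,"hand":0.5},{"tx":0,"ty":0,"tz":-20,"rx":0,"ry":0,"rz":0,"hand":0.45},{"tx":0,"ty":0,"tz":-60,"rx":0,"ry":0,"rz":0,"hand":0.45},{"tx":0,"ty":0,"tz":-105,"rx":0,"ry":0,"rz":0,"hand":0.45}]'

```text
time: 5.7
ee_pos: [0.6248, 0.0956, 0.182]
ee_rot: [0.086, 0.996, -0.0, -0.001]
wrist_force: [0.0, -0.6, -0.0]
grip_width: 0.0512
grip_force: 0.0
```

```bash
python3 -c "
from h import *
to(.4195,-.239,.15,5.9)"
```

```text
t 5.7 psi 80.1 ee [0.6248 0.0956 0.182 ] F [ 0.05 -0.65 -0.03] w 0.0512 g 0.0
tx,ty,tz [ 144.6 -364.9   32.7] rz 74.2
```

Call:
step_arm --rows '[{"tx":145,"ty":-365,"tz":33,"rx":0,"ry":0,"rz":74,"hand":0.45},{"tx":145,"ty":-365,"tz":33,"rx":0,"ry":0,"rz":74,"hand":0.45},{"tx":145,"ty":-365,"tz":33,"rx":0,"ry":0,"rz":74,"hand":0.45},{"tx":145,"ty":-365,"tz":33,"rx":0,"ry":0,"rz":74,"hand":0.45},{"tx":145,"ty":-365,"tz":33,"rx":0,"ry":0,"rz":74,"hand":0.45},{"tx":145,"ty":-365,"tz":33,"rx":0,"ry":0,"rz":74,"hand":0.45},{"tx":145,"ty":-365,"tz":33,"rx":0,"ry":0,"rz":74,"hand":0.45},{"tx":145,"ty":-365,"tz":33,"rx":0,"ry":0,"rz":74,"hand":0.45},{"tx":145,"ty":-365,"tz":33,"rx":0,"ry":0,"rz":74,"hand":0.45},{"tx":145,"ty":-365,"tz":33,"rx":0,"ry":0,"rz":74,"hand":0.45},{"tx":145,"ty":-365,"tz":33,"rx":0,"ry":0,"rz":74,"hand":0.45}]'

```text
time: 6.8
ee_pos: [0.4205, -0.2388, 0.1489]
ee_rot: [0.667, 0.745, -0.0, 0.0]
wrist_force: [-0.3, -0.3, -0.2]
grip_width: 0.051
grip_force: 0.0
```

Run:
```python
from h import *
import cv2
a=manip.snapshot("top")[:,:,::-1]; b=manip.snapshot("scene")[:,:,::-1]
cv2.imwrite("pics/top1.png",a); cv2.imwrite("pics/scene1.png",b)
f=lambda c:cv2.resize(c,(400,350),interpolation=cv2.INTER_CUBIC)
cv2.imwrite("pics/e1.png",np.hstack([f(a[155:190,165:205]),f(b[195:230,316:356])]))
to(.4195,-.239,.034,5.9)
```

```text
t 6.9 psi 6.35 ee [ 0.4207 -0.2384  0.1489] F [-0.27 -0.26 -0.07] w 0.0512 g 0.0
tx,ty,tz [ -0.4  -1.3 114.9] rz 0.45
```

View pics/e1.png

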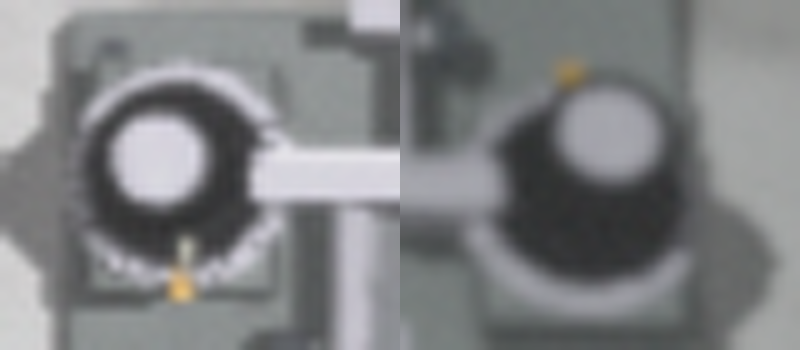

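```bash
cat > ang.py <<'E'
from h import *
import cv2,sys
a=cv2.imread(sys.argv[1]).astype(float)
# unwarp the skirt: sample polar (r, angle) about the dial axis on plane z
C=np.array([.6262,.0959])
th=np.radians(np.arange(-90,60,1.0))
def prof(r,z,ch):
    uv=np.array([proj("top",(C[0]-r*np.cos(t),C[1]-r*np.sin(t),z)) for t in th],np.float32)
    return ch(cv2.remap(a.astype(np.float32),uv[:,:1],uv[:,1:],cv2.INTER_LINEAR)[:,0])
gray=lambda p:p.mean(1); yel=lambda p:p[:,2]-p[:,0]
for r in (.017,.018,.019,.020,.021,.022,.023):
    p=gray(prof(r,.0455,)if False else prof(r,.0455,lambda x:x)); w=np.clip(p-np.percentile(p,50)-15,0,None)
    print("line r",r,"max",p.max().round(),"med",np.median(p).round(),"peak",np.degrees(th[p.argmax()]).round(1),"cent",np.degrees((w*th).sum()/max(w.sum(),1e-9)).round(2))
for r in (.026,.028,.030,.032):
    p=yel(prof(r,.047,lambda x:x)); w=np.clip(p-25,0,None)
    print("rider r",r,p.max().round(),"cent",np.degrees((w*th).sum()/max(w.sum(),1e-9)).round(2))
E
python3 ang.py pics/top1.png; echo; python3 ang.py pics/top0.png
```

```text
line r 0.017 max 138.0 med 64.0 peak -90.0 cent -42.56
line r 0.018 max 155.0 med 64.0 peak 4.0 cent -12.23
line r 0.019 max 162.0 med 66.0 peak 4.0 cent 2.09
line r 0.02 max 166.0 med 67.0 peak 4.0 cent 5.91
line r 0.021 max 166.0 med 71.0 peak 4.0 cent 7.82
line r 0.022 max 159.0 med 80.0 peak 4.0 cent 18.56
line r 0.023 max 153.0 med 95.0 peak 4.0 cent 29.26
rider r 0.026 48.0 cent 0.99
rider r 0.028 77.0 cent 1.59
rider r 0.03 88.0 cent 1.77
rider r 0.032 68.0 cent 1.95

line r 0.017 max 127.0 med 55.0 peak -90.0 cent -82.33
line r 0.018 max 106.0 med 57.0 peak -90.0 cent -86.65
line r 0.019 max 85.0 med 59.0 peak -90.0 cent -88.73
line r 0.02 max 70.0 med 61.0 peak -66.0 cent 0.0
line r 0.021 max 84.0 med 65.0 peak 49.0 cent 49.62
line r 0.022 max 103.0 med 73.0 peak 49.0 cent 49.76
line r 0.023 max 126.0 med 84.0 peak 47.0 cent 44.05
rider r 0.026 42.0 cent 1.1
rider r 0.028 69.0 cent 1.55Traceback (most recent call last):
  File "ang.py", line 15, in <module>
    p=yel(prof(r,.047,lambda x:x)); w=np.clip(p-25,0,None)
          ~~~~^^^^^^^^^^^^^^^^^^^
  File "ang.py", line 8, in prof
    uv=np.array([proj("top",(C[0]-r*np.cos(t),C[1]-r*np.sin(t),z)) for t in th],np.float32)
                 ~~~~^^^^^^^^^^^^^^^^^^^^^^^^^^^^^^^^^^^^^^^^^^^^^
  File "h.py", line 10, in proj
    m=manip.camera_model(c); q=np.linalg.inv(np.array(m["pose"]))@np.array([*p,1]); s=q[:2]/q[2]; s=s*(1+m["k1"]*(s@s))
ValueError: time passes only in moves, steps and waits
```

Call:
step_arm --rows '[{"tx":0,"ty":-1,"tz":40,"rx":0,"ry":0,"rz":0.5,"hand":0.45},{"tx":0,"ty":-1,"tz":80,"rx":0,"ry":0,"rz":0.5,"hand":0.45},{"tx":0,"ty":-1,"tz":105,"rx":0,"ry":0,"rz":0.5,"hand":0.45},{"tx":0,"ty":-1,"tz":115,"rx":0,"ry":0,"rz":0.5,"hand":0.45},{"tx":0,"ty":-1,"tz":115,"rx":0,"ry":0,"rz":0.5,"hand":0.45},{"tx":0,"ty":-1,"tz":115,"rx":0,"ry":0,"rz":0.5,"hand":0.45}]' --squeeze 45

```text
time: 7.5
ee_pos: [0.4201, -0.2393, 0.0348]
ee_rot: [0.671, 0.742, 0.0, 0.001]
wrist_force: [0.6, 0.3, -0.3]
grip_width: 0.0511
grip_force: 0.0
```

```bash
python3 -c "
from h import *
import cv2
cv2.imwrite('pics/top2.png',manip.snapshot('top')[:,:,::-1]);cv2.imwrite('pics/scene2.png',manip.snapshot('scene')[:,:,::-1])
to(.4195,-.239,.034,5.9)"
```

```text
t 7.6 psi 5.7 ee [ 0.4201 -0.2395  0.0351] F [0.67 0.27 0.44] w 0.0511 g 0.0
tx,ty,tz [ 0.6 -0.6  1.1] rz -0.2
```

Call:
step_arm --rows '[{"tx":0,"ty":0,"tz":1,"rx":0,"ry":0,"rz":0,"hand":0.7},{"tx":0,"ty":0,"tz":1,"rx":0,"ry":0,"rz":0,"hand":0.8},{"tx":0,"ty":0,"tz":1,"rx":0,"ry":0,"rz":0,"hand":0.9},{"tx":0,"ty":0,"tz":1,"rx":0,"ry":0,"rz":0,"hand":1},{"tx":0,"ty":0,"tz":1,"rx":0,"ry":0,"rz":0,"hand":1},{"tx":0,"ty":0,"tz":1,"rx":0,"ry":0,"rz":0,"hand":1}]'

```text
time: 8.2
ee_pos: [0.4192, -0.2391, 0.0329]
ee_rot: [0.671, 0.741, -0.0, -0.0]
wrist_force: [-1.6, 0.6, 4.0]
grip_width: 0.0213
grip_force: 45.0
```

Call:
step_arm --rows '[{"tx":0,"ty":0,"tz":-10,"rx":0,"ry":0,"rz":0,"hand":1},{"tx":0,"ty":0,"tz":-25,"rx":0,"ry":0,"rz":0,"hand":1},{"tx":0,"ty":0,"tz":-45,"rx":0,"ry":0,"rz":0,"hand":1},{"tx":0,"ty":0,"tz":-65,"rx":0,"ry":0,"rz":0,"hand":1},{"tx":0,"ty":0,"tz":-80,"rx":0,"ry":0,"rz":0,"hand":1},{"tx":0,"ty":0,"tz":-85,"rx":0,"ry":0,"rz":0,"hand":1},{"tx":0,"ty":0,"tz":-85,"rx":0,"ry":0,"rz":0,"hand":1}]'

```text
time: 8.9
ee_pos: [0.4196, -0.2392, 0.1184]
ee_rot: [0.671, 0.741, 0.0, 0.001]
wrist_force: [0.4, 0.5, -1.2]
grip_width: 0.0214
grip_force: 45.0
```

```bash
python3 -c "
from h import *
to(.471,-.0115,.115,1.15)"
```

```text
t 8.9 psi 5.66 ee [ 0.4196 -0.2392  0.1184] F [ 0.45  0.46 -1.2 ] w 0.0214 g 45.0
tx,ty,tz [221.6  73.7   3.3] rz 4.51
```

Call:
step_arm --rows '[{"tx":20,"ty":7,"tz":0,"rx":0,"ry":0,"rz":0.5,"hand":1},{"tx":45,"ty":15,"tz":0,"rx":0,"ry":0,"rz":1,"hand":1},{"tx":75,"ty":25,"tz":0,"rx":0,"ry":0,"rz":1.5,"hand":1},{"tx":105,"ty":35,"tz":0,"rx":0,"ry":0,"rz":2,"hand":1},{"tx":135,"ty":45,"tz":0,"rx":0,"ry":0,"rz":2.7,"hand":1},{"tx":165,"ty":55,"tz":0,"rx":0,"ry":0,"rz":3.5,"hand":1},{"tx":190,"ty":64,"tz":0,"rx":0,"ry":0,"rz":4,"hand":1},{"tx":210,"ty":70,"tz":2,"rx":0,"ry":0,"rz":4.5,"hand":1},{"tx":220,"ty":73.5,"tz":3,"rx":0,"ry":0,"rz":4.5,"hand":1},{"tx":222,"ty":74,"tz":3,"rx":0,"ry":0,"rz":4.5,"hand":1},{"tx":222,"ty":74,"tz":3,"rx":0,"ry":0,"rz":4.5,"hand":1},{"tx":222,"ty":74,"tz":3,"rx":0,"ry":0,"rz":4.5,"hand":1}]'

```text
time: 10.1
ee_pos: [0.4709, -0.0117, 0.1147]
ee_rot: [0.7, 0.714, -0.0, -0.0]
wrist_force: [0.6, -0.1, -1.5]
grip_width: 0.0217
grip_force: 45.0
```

Run:
```python
from h import *
import cv2
a=manip.snapshot("top")[:,:,::-1]; b=manip.snapshot("scene")[:,:,::-1]
cv2.imwrite("pics/top3.png",a); cv2.imwrite("pics/scene3.png",b)
f=lambda c:cv2.resize(c,(400,500),interpolation=cv2.INTER_CUBIC)
cv2.imwrite("pics/f3.png",np.hstack([f(a[148:248,170:250]),f(b[145:245,268:348])]))
to(.471,-.0115,.115,1.15)
```

```text
t 10.2 psi 1.11 ee [ 0.471  -0.0116  0.1148] F [-0.27 -0.55 -0.94] w 0.0213 g 45.0
tx,ty,tz [ 0.1  0.  -0.2] rz -0.04
```

View pics/f3.png

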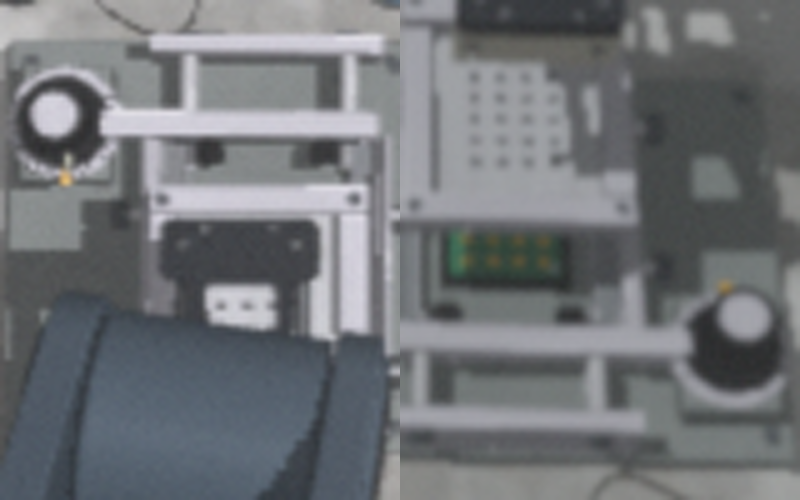

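```bash
python3 - <<'E'
from h import *
np.set_printoptions(precision=4,suppress=True)
t=crop(170,148,5); d2=crop(165,150,4.7)
s=lambda u,v:crop(268,145,5)(u-400,v)
L=pt("top",*t(153,189),.096);R=pt("top",*t(371,184),.096);print("far corners",L,R,np.linalg.norm(L-R),"mid",(L+R)/2)
print("scene far L (near bottom)",pt("scene",*s(638,222),.082))
e=manip.observe()["ee_pos"]; c=np.radians(1.15)
print("expected far mid",e[:2]+.119*np.array([np.cos(c),np.sin(c)]))
for n,uv in (("bufL",(208,166)),("bufR",(322,164))): print(n,pt("top",*t(*uv),.036))
print("screws",[pt("top",*d2(*p),.036) for p in ((113,193),(421,191),(113,340),(421,339))])
print("stop bar ends top",pt("top",*t(100,124),.048),pt("top",*t(378,124),.048))
# expected pixels in top0 (d2 crop coords) of guide/rail features for a hypothesis
inv=lambda p:((p[0]-165+.5)*4.7-.5,(p[1]-150+.5)*4.7-.5)
o=np.array([.562,-.0098]);y=.02;Rm=np.array([[np.cos(y),-np.sin(y)],[np.sin(y),np.cos(y)]])
for n,p in {"inner L top rear":(.0595,.057,.044),"inner L bot rear":(.0595,.057,.028),"inner R top rear":(.0595,-.057,.044),"inner R bot":(.0595,-.057,.028),"inner L top front":(-.0955,.057,.044),"inner R top front":(-.0955,-.057,.044),"screwL":(-.06,.082,.036),"screwR":(-.06,-.082,.036)}.items():
    w=o+Rm@np.array(p[:2]); print(n,np.round(inv(proj("top",(*w,p[2]))),1))
E
python3 - <<'E'
import cv2,numpy as np
a=cv2.imread("pics/top0.png").astype(int).mean(2)
# horizontal profile averaged along rails at several rows (top0 px rows)
for r0,r1 in ((180,188),(197,210),(225,233)):
    print(r0,[(i,int(v)) for i,v in enumerate(a[r0:r1].mean(0)) if 190<=i<=212 or 234<=i<=252])
E
```

```text
far corners [0.5881 0.0434 0.096 ] [ 0.5929 -0.0652  0.096 ] 0.10870444521249924 mid [ 0.5905 -0.0109  0.096 ]
scene far L (near bottom) [0.5816 0.0465 0.082 ]
expected far mid [ 0.5899 -0.0093]
bufL [0.6058 0.0219 0.036 ]
bufR [ 0.6081 -0.038   0.036 ]
screws [array([0.5785, 0.0803, 0.036 ]), array([ 0.5833, -0.0916,  0.036 ]), array([0.4966, 0.0777, 0.036 ]), array([ 0.5007, -0.0934,  0.036 ])]
stop bar ends top [0.6254 0.0775 0.048 ] [ 0.6286 -0.0672  0.048 ]
inner L top rear [170.7 118.1]
inner L bot rear [174.  121.2]
inner R top rear [375.8 118.5]
inner R bot [376.3 121.5]
inner L top front [168.2 398. ]
inner R top front [375.1 398. ]
screwL [125.4 333.5]
screwR [420.4 333.7]
180 [(190, 129), (191, 121), (192, 112), (193, 118), (194, 95), (195, 80), (196, 79), (197, 84), (198, 120), (199, 164), (200, 175), (201, 166), (202, 141), (203, 130), (204, 128), (205, 128), (206, 128), (207, 132), (208, 134), (209, 128), (210, 124), (211, 125), (212, 124), (234, 123), (235, 123), (236, 123), (237, 113), (238, 100), (239, 100), (240, 121), (241, 129), (242, 128), (243, 110), (244, 97), 
[... 393 characters left out ...]
236, 107), (237, 95), (238, 81), (239, 87), (240, 117), (241, 129), (242, 125), (243, 98), (244, 84), (245, 102), (246, 116), (247, 164), (248, 150), (249, 132), (250, 130), (251, 130), (252, 132)]
225 [(190, 129), (191, 130), (192, 128), (193, 108), (194, 87), (195, 80), (196, 83), (197, 107), (198, 155), (199, 176), (200, 190), (201, 147), (202, 127), (203, 129), (204, 129), (205, 133), (206, 151), (207, 141), (208, 131), (209, 131), (210, 130), (211, 131), (212, 131), (234, 134), (235, 134), (236, 131), (237, 110), (238, 92), (239, 108), (240, 125), (241, 130), (242, 127), (243, 102), (244, 91), (245, 99), (246, 113), (247, 153), (248, 141), (249, 128), (250, 129), (251, 132), (252, 131)]
```

```bash
cat > edge.py <<'E'
from h import *
import cv2
np.set_printoptions(precision=4,suppress=True)
def edge(im,axis,rng,c,w,sign,z,cam="top"):
    "max gradient (sign) across rows (axis 0, along columns rng) or columns (axis 1) near c±w -> line fit in world"
    g=cv2.GaussianBlur(im.astype(np.float32).mean(2),(0,0),.8); P=[]
    for k in range(*rng):
        p=g[:,k] if axis==0 else g[k]
        d=np.gradient(p)*sign; lo=c-w; s=d[lo:c+w+1]; i=int(s.argmax())+lo
        q=d[i-1:i+2]; o=.5*(q[0]-q[2])/(q[0]-2*q[1]+q[2]+1e-9)
        if abs(o)>1: continue
        P.append(pt(cam,k,i+o,z) if axis==0 else pt(cam,i+o,k,z))
    P=np.array(P); a,b=(1,0) if axis==0 else (0,1)
    for _ in range(3):
        f=np.polyfit(P[:,a],P[:,b],1); r=P[:,b]-np.polyval(f,P[:,a]); P=P[abs(r)<=max(2*r.std(),.0004)]
    return f, r.std(), P[:,a].min(),P[:,a].max(), P.mean(0)
E
python3 - <<'E'
from edge import *
im=cv2.imread("pics/top3.png")
n=("slope","icpt")
for name,args in {"stencil far edge":(0,(206,240),185,3,1,.096),"stop rear edge":(0,(194,242),170,3,1,.048),"back bar rear":(0,(203,243),155,2,1,.05),
  "stencil L":(1,(188,196),200,4,1,.096),"stencil R":(1,(188,212),244,4,-1,.096)}.items():
    f,s,lo,hi,m=edge(im,*args); print(name,"slope",f[0].round(4),"mean",m,"rms",s.round(5),"n",lo.round(3),hi.round(3))
im=cv2.imread("pics/top0.png")
for name,args in {"stop rear0":(0,(194,242),170,4,1,.048),"guideL out":(1,(180,230),197,3,1,.044),"guideR out":(1,(180,230),249,2,-1,.044),"guideL in":(1,(180,230),202,2,-1,.028),"bed front":(0,(172,250),238,4,1,.018)}.items():
    f,s,lo,hi,m=edge(im,*args); print(name,"slope",f[0].round(4),"mean",m,"rms",s.round(5),"n",lo.round(3),hi.round(3))
E
```

```text
stencil far edge slope -0.044 mean [ 0.5914 -0.0121  0.096 ] rms 0.0004 n -0.053 0.029
stop rear edge slope -0.0026 mean [0.6344 0.0041 0.048 ] rms 0.00052 n -0.056 0.066
back bar rear slope -0.0291 mean [ 0.6744 -0.007   0.05  ] rms 0.00035 n -0.058 0.044
stencil L slope -0.0276 mean [0.5728 0.0457 0.096 ] rms 0.00053 n 0.564 0.582
stencil R slope 0.0348 mean [ 0.5527 -0.0642  0.096 ] rms 9e-05 n 0.527 0.579
stop rear0 slope -0.0085 mean [0.6385 0.0085 0.048 ] rms 0.00029 n -0.048 0.066
guideL out slope 0.0166 mean [0.5437 0.0543 0.044 ] rms 0.00015 n 0.479 0.606
guideR out slope 0.0248 mean [ 0.544  -0.0787  0.044 ] rms 0.00043 n 0.482 0.609
guideL in slope 0.011 mean [0.5418 0.047  0.028 ] rms 0.00029 n 0.481 0.603
bed front slope -0.0121 mean [0.4538 0.0207 0.018 ] rms 0.00042 n -0.081 0.112
```

Run:
```python
from edge import *
for fn in ("pics/top0.png",):
  im=cv2.imread(fn)
  for name,args in {"far":(0,(290,322),210,3,1,.014),"L":(1,(216,252),287,3,1,.014),"R":(1,(212,250),327,4,-1,.014),"near":(0,(292,325),258,4,-1,.020)}.items():
    f,s,lo,hi,m=edge(im,*args); print(name,"slope",f[0].round(4),"mean",m,"rms",s.round(5),"n",lo.round(3),hi.round(3))
im=cv2.imread("pics/scene3.png"); 
c=im[130:250,250:360]; cv2.imwrite("pics/g3.png",cv2.resize(c,None,fx=5,fy=5,interpolation=cv2.INTER_CUBIC))
```

```text
far slope -0.1086 mean [ 0.5355 -0.2308  0.014 ] rms 0.00115 n -0.271 -0.188
L slope 0.1074 mean [ 0.4708 -0.1791  0.014 ] rms 0.00036 n 0.425 0.518
R slope 0.0905 mean [ 0.4829 -0.2881  0.014 ] rms 0.00149 n 0.441 0.525
near slope -0.1276 mean [ 0.409  -0.2372  0.02  ] rms 0.0013 n -0.28 -0.198
```

View pics/g3.png

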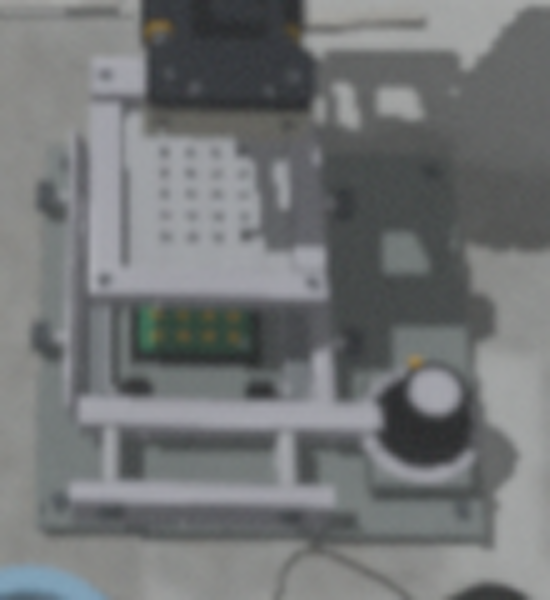

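Call:
step_arm --rows '[{"tx":0,"ty":0,"tz":10,"rx":0,"ry":0,"rz":0.6,"hand":1},{"tx":0,"ty":0,"tz":22,"rx":0,"ry":0,"rz":0.6,"hand":1},{"tx":0,"ty":0,"tz":30,"rx":0,"ry":0,"rz":0.6,"hand":1},{"tx":0,"ty":0,"tz":32,"rx":0,"ry":0,"rz":0.6,"hand":1},{"tx":0,"ty":0,"tz":32,"rx":0,"ry":0,"rz":0.6,"hand":1},{"tx":0,"ty":0,"tz":32,"rx":0,"ry":0,"rz":0.6,"hand":1}]'

```text
time: 10.8
ee_pos: [0.4712, -0.0109, 0.0829]
ee_rot: [0.704, 0.711, 0.0, 0.0]
wrist_force: [0.5, 0.2, -1.5]
grip_width: 0.0213
grip_force: 45.0
```

Run:
```python
from edge import *
im=manip.snapshot("top")[:,:,::-1]; cv2.imwrite("pics/top4.png",im); cv2.imwrite("pics/scene4.png",manip.snapshot("scene")[:,:,::-1])
to(.471,-.0117,.0609,.5)
e=manip.observe()["ee_pos"]; c=np.radians(.5)
z=e[2]-.0329+.014; m=e[:2]+.119*np.array([np.cos(c),np.sin(c)])
pl=proj("top",(m[0]-.01,m[1]+.055,z)); pr=proj("top",(m[0]-.01,m[1]-.055,z)); pf=proj("top",(*m,z)); print(pl,pr,pf)
r=int(pf[1])
for name,args in {"far":(0,(205,240),round(pf[1]),3,1,z),"L":(1,(r+1,r+9),round(pl[0]),3,1,z),"R":(1,(r+1,r+22),round(pr[0]),3,-1,z)}.items():
    f,s,lo,hi,mm=edge(im,*args); print(name,"slope",f[0].round(4),"mean",mm,"rms",s.round(5),"n",lo.round(3),hi.round(3))
```

```text
t 10.9 psi 0.57 ee [ 0.4713 -0.0109  0.0831] F [-0.09 -0.09 -1.42] w 0.0212 g 45.0
tx,ty,tz [-0.7 -0.3 22.2] rz 0.07
[200.8674 189.467 ] [243.7895 190.3859] [222.4413 186.0409]
far slope -0.005 mean [ 0.592  -0.0087  0.0642] rms 0.00047 n -0.052 0.035
L slope 0.0691 mean [0.5776 0.0466 0.0642] rms 0.00043 n 0.569 0.587
R slope -0.009 mean [ 0.561  -0.0649  0.0642] rms 0.00014 n 0.538 0.589
```

Call:
step_arm --rows '[{"tx":-1,"ty":0,"tz":4,"rx":0,"ry":0,"rz":-0.4,"hand":1},{"tx":-1,"ty":0,"tz":8,"rx":0,"ry":0,"rz":-0.4,"hand":1},{"tx":-1,"ty":0,"tz":11,"rx":0,"ry":0,"rz":-0.4,"hand":1},{"tx":-1,"ty":0,"tz":13,"rx":0,"ry":0,"rz":-0.4,"hand":1},{"tx":-1,"ty":0,"tz":15,"rx":0,"ry":0,"rz":-0.4,"hand":1},{"tx":-1,"ty":0,"tz":15,"rx":0,"ry":0,"rz":-0.4,"hand":1}]'

```text
time: 11.5
ee_pos: [0.471, -0.0119, 0.0675]
ee_rot: [0.701, 0.713, -0.0, -0.0]
wrist_force: [0.4, 0.5, -1.5]
grip_width: 0.0215
grip_force: 45.0
```

Call:
step_arm --rows '[{"tx":0,"ty":0,"tz":2,"rx":0,"ry":0,"rz":0,"hand":1},{"tx":0,"ty":0,"tz":4,"rx":0,"ry":0,"rz":0,"hand":1},{"tx":0,"ty":0,"tz":5,"rx":0,"ry":0,"rz":0,"hand":1},{"tx":0,"ty":0,"tz":6,"rx":0,"ry":0,"rz":0,"hand":1},{"tx":0,"ty":0,"tz":6,"rx":0,"ry":0,"rz":0,"hand":1},{"tx":0,"ty":0,"tz":6,"rx":0,"ry":0,"rz":0,"hand":1}]'

```text
time: 12.1
ee_pos: [0.4711, -0.012, 0.0618]
ee_rot: [0.701, 0.713, 0.0, 0.0]
wrist_force: [0.4, -0.3, -2.0]
grip_width: 0.0217
grip_force: 45.0
```

```bash
python3 -c "
from h import *
to(.471,-.0117,.0609,1)
print(np.round(manip.observe()['torque'],2))"
```

```text
t 12.1 psi 0.96 ee [ 0.4711 -0.012   0.0618] F [ 0.4  -0.3  -1.96] w 0.0217 g 45.0
tx,ty,tz [ 0.3 -0.1  0.9] rz -0.04
[-0.03  0.18  0.01]
```

Call:
step_arm --rows '[{"tx":0,"ty":0,"tz":1,"rx":0,"ry":0,"rz":0,"hand":1},{"tx":0,"ty":0,"tz":1.3,"rx":0,"ry":0,"rz":0,"hand":1},{"tx":0,"ty":0,"tz":1.3,"rx":0,"ry":0,"rz":0,"hand":1},{"tx":0,"ty":0,"tz":1.3,"rx":0,"ry":0,"rz":0,"hand":1}]'

```text
time: 12.5
ee_pos: [0.4712, -0.0119, 0.0609]
ee_rot: [0.701, 0.713, 0.0, 0.0]
wrist_force: [-1.7, 0.3, 5.6]
grip_width: 0.0211
grip_force: 45.0
```

```bash
python3 -c "
from h import *
to(.471,-.0117,.0609,1)
print(np.round(manip.observe()['torque'],2))"
```

```text
t 12.5 psi 0.97 ee [ 0.4712 -0.0119  0.0609] F [-1.65  0.25  5.57] w 0.0211 g 45.0
tx,ty,tz [ 0.2 -0.2 -0. ] rz -0.03
[ 0.01  0.49 -0.02]
```

Call:
step_arm --rows '[{"tx":0,"ty":2,"tz":0,"rx":0,"ry":0,"rz":0,"hand":1},{"tx":0,"ty":4,"tz":0,"rx":0,"ry":0,"rz":0,"hand":1},{"tx":0,"ty":6,"tz":0,"rx":0,"ry":0,"rz":0,"hand":1},{"tx":0,"ty":8,"tz":0,"rx":0,"ry":0,"rz":0,"hand":1},{"tx":0,"ty":10,"tz":0,"rx":0,"ry":0,"rz":0,"hand":1},{"tx":0,"ty":12,"tz":0,"rx":0,"ry":0,"rz":0,"hand":1},{"tx":0,"ty":13,"tz":0,"rx":0,"ry":0,"rz":0,"hand":1},{"tx":0,"ty":13,"tz":0,"rx":0,"ry":0,"rz":0,"hand":1},{"tx":0,"ty":13,"tz":0,"rx":0,"ry":0,"rz":0,"hand":1}]'

```text
time: 13.4
ee_pos: [0.4843, -0.0117, 0.0609]
ee_rot: [0.701, 0.713, 0.0, 0.0]
wrist_force: [-0.5, 0.7, 6.0]
grip_width: 0.0212
grip_force: 45.0
```

Run:
```python
from h import *
import cv2
to(.484,-.0117,.0609,1); print(np.round(manip.observe()['torque'],2))
a=manip.snapshot("top")[:,:,::-1]; b=manip.snapshot("scene")[:,:,::-1]
cv2.imwrite("pics/top5.png",a); cv2.imwrite("pics/scene5.png",b)
f=lambda c:cv2.resize(c,(400,500),interpolation=cv2.INTER_CUBIC)
cv2.imwrite("pics/f5.png",np.hstack([f(a[148:228,180:244]),f(b[155:245,254:326])]))
```

```text
t 13.4 psi 0.96 ee [ 0.4843 -0.0117  0.0609] F [-0.53  0.67  5.96] w 0.0212 g 45.0
tx,ty,tz [ 0.1 -0.3 -0. ] rz -0.04
[-0.07  0.39 -0.03]
```

View pics/f5.png

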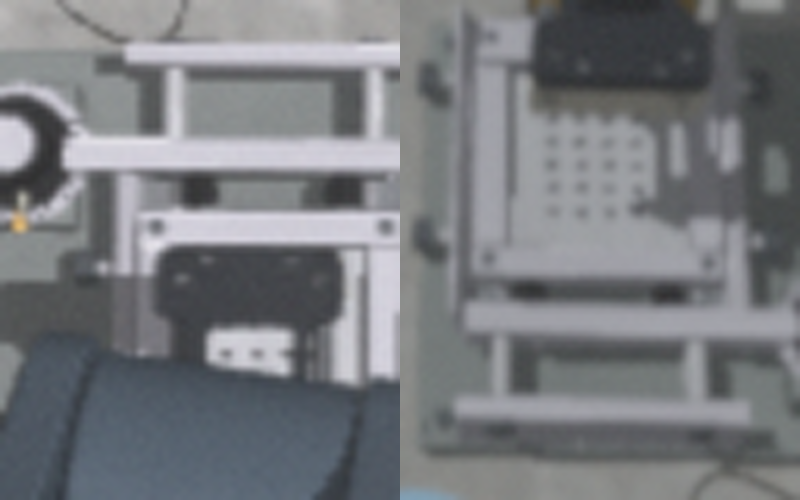

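Call:
step_arm --rows '[{"tx":0,"ty":1,"tz":0,"rx":0,"ry":0,"rz":0,"hand":1},{"tx":0,"ty":2,"tz":0,"rx":0,"ry":0,"rz":0,"hand":1},{"tx":0,"ty":3,"tz":0,"rx":0,"ry":0,"rz":0,"hand":1},{"tx":0,"ty":4,"tz":0,"rx":0,"ry":0,"rz":0,"hand":1},{"tx":0,"ty":4,"tz":0,"rx":0,"ry":0,"rz":0,"hand":1}]'

```text
time: 14.0
ee_pos: [0.4879, -0.0116, 0.0609]
ee_rot: [0.701, 0.713, -0.0, -0.0]
wrist_force: [-4.1, -0.0, 8.1]
grip_width: 0.0214
grip_force: 45.0
```

Call:
step_arm --rows '[{"tx":0,"ty":1,"tz":0,"rx":0,"ry":0,"rz":0,"hand":1},{"tx":0,"ty":2,"tz":0,"rx":0,"ry":0,"rz":0,"hand":1},{"tx":0,"ty":2,"tz":0,"rx":0,"ry":0,"rz":0,"hand":1},{"tx":0,"ty":2,"tz":0,"rx":0,"ry":0,"rz":0,"hand":1}]'

```text
time: 14.4
ee_pos: [0.4889, -0.0116, 0.0609]
ee_rot: [0.701, 0.713, -0.001, -0.001]
wrist_force: [-10.1, -1.0, 14.2]
grip_width: 0.0214
grip_force: 45.0
```

```bash
python3 -c "
from h import *
to(.484,-.0117,.0609,1); print(np.round(manip.observe()['torque'],2))"
```

```text
t 14.4 psi 0.97 ee [ 0.4889 -0.0116  0.0609] F [-10.1   -1.01  14.18] w 0.0214 g 45.0
tx,ty,tz [-0.1 -4.9 -0. ] rz -0.03
[-0.15  1.63 -0.04]
```

Call:
step_arm --rows '[{"tx":0,"ty":0,"tz":-0.4,"rx":0,"ry":0,"rz":0,"hand":1},{"tx":0,"ty":0.5,"tz":-0.8,"rx":0,"ry":0,"rz":0,"hand":1},{"tx":0,"ty":0.8,"tz":-0.8,"rx":0,"ry":0,"rz":0,"hand":1},{"tx":0,"ty":0.8,"tz":-0.8,"rx":0,"ry":0,"rz":0,"hand":1},{"tx":0,"ty":0.8,"tz":-0.8,"rx":0,"ry":0,"rz":0,"hand":1}]'

```text
time: 14.9
ee_pos: [0.4892, -0.0115, 0.0609]
ee_rot: [0.701, 0.713, -0.001, -0.002]
wrist_force: [-7.7, -0.3, 3.3]
grip_width: 0.0216
grip_force: 45.0
```

```bash
python3 -c "
from h import *
to(.484,-.0117,.0609,1); print(np.round(manip.observe()['torque'],2))"
```

```text
t 14.9 psi 0.97 ee [ 0.4892 -0.0115  0.0609] F [-7.72 -0.33  3.32] w 0.0216 g 45.0
tx,ty,tz [-0.1 -5.2  0. ] rz -0.03
[-0.13  1.29 -0.02]
```

Call:
step_arm --rows '[{"tx":0,"ty":0.7,"tz":-0.1,"rx":0,"ry":0,"rz":0,"hand":1},{"tx":0,"ty":1.5,"tz":-0.2,"rx":0,"ry":0,"rz":0,"hand":1},{"tx":0,"ty":1.5,"tz":-0.2,"rx":0,"ry":0,"rz":0,"hand":1},{"tx":0,"ty":1.5,"tz":-0.2,"rx":0,"ry":0,"rz":0,"hand":1}]'

```text
time: 15.3
ee_pos: [0.49, -0.0114, 0.0609]
ee_rot: [0.701, 0.713, -0.002, -0.002]
wrist_force: [-10.6, -1.7, 3.6]
grip_width: 0.0218
grip_force: 45.0
```

```bash
python3 -c "
from h import *
to(.484,-.0117,.0609,1); print(np.round(manip.observe()['torque'],2))"
```

```text
t 15.3 psi 0.97 ee [ 0.49   -0.0114  0.0609] F [-10.59  -1.72   3.58] w 0.0218 g 45.0
tx,ty,tz [-0.2 -6.   0. ] rz -0.03
[-0.16  1.67 -0.06]
```

Call:
step_arm --rows '[{"tx":0,"ty":0.9,"tz":0,"rx":0,"ry":0,"rz":0,"hand":1},{"tx":0,"ty":0.9,"tz":0,"rx":0,"ry":0,"rz":0,"hand":1},{"tx":0,"ty":0.9,"tz":0,"rx":0,"ry":0,"rz":0,"hand":1},{"tx":0,"ty":0.9,"tz":0,"rx":0,"ry":0,"rz":0,"hand":1},{"tx":0,"ty":0.9,"tz":0,"rx":0,"ry":0,"rz":0,"hand":1}]'

```text
time: 15.8
ee_pos: [0.4905, -0.0114, 0.0609]
ee_rot: [0.701, 0.713, -0.002, -0.003]
wrist_force: [-13.6, 0.5, 6.4]
grip_width: 0.0213
grip_force: 45.0
```

Run:
```python
from h import *
import cv2
a=manip.snapshot("top")[:,:,::-1]; b=manip.snapshot("scene")[:,:,::-1]
to(.49,-.0117,.0609,1); print(np.round(manip.observe()['torque'],2))
cv2.imwrite("pics/top6.png",a); 
f=lambda c:cv2.resize(c,(400,500),interpolation=cv2.INTER_CUBIC)
cv2.imwrite("pics/f6.png",np.hstack([f(a[148:228,180:244]),f(b[155:245,254:326])]))
```

```text
t 15.9 psi 0.97 ee [ 0.4905 -0.0113  0.0609] F [-12.97  -1.13   6.18] w 0.0216 g 45.0
tx,ty,tz [-0.4 -0.5 -0. ] rz -0.03
[-0.2   2.06 -0.02]
```

View pics/f6.png

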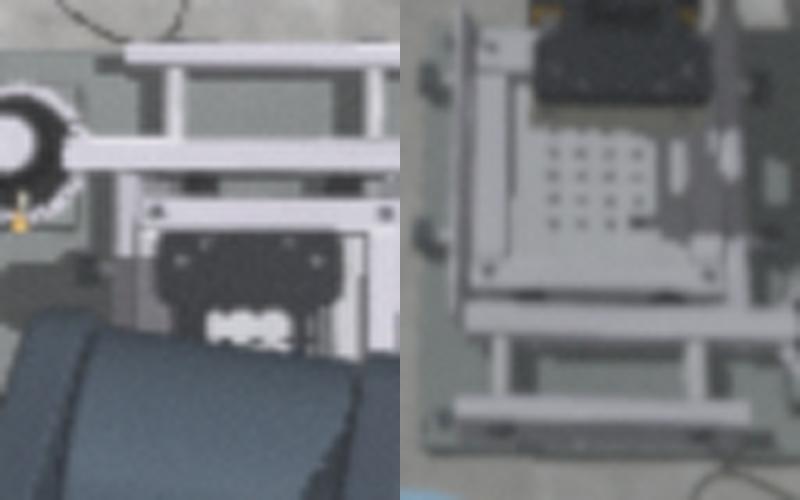

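```bash
python3 -c "
from plant import manip
print(manip.finish_job())"
```

```text
the job is handed in; nothing more can be done
None
```

I handed the job in at about 16 s: the dial line is about 1 mm from the rider, and the stencil is flat between the guides, still gripped and pressed on both buffers with about 12 N (13 N at the wrist less rail friction); no verdict was returned.

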